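Wedge a leaning bench scale level

ROBOT

A 6-joint arm with a two-finger parallel gripper is mounted at the origin on a cart in front of the work surface, level with it; the furniture and walls round the work are solid. World frame = base frame: x ahead of the robot, y to its left, z up, the work surface at z = 0. Lengths are in m, angles in rad, forces in N, time in s.
With the tool pointing down it reaches from about 0.35 to 0.775 m from the base axis. Payload 5.5 kg.
Tool frame: the origin (TCP) lies at the very end of the fingers, on their centre line; the grasp point (between the pads) lies env.hold_point_z behind it (env.hold_point_z is the distance from the TCP to the grasp point, in m); z points along the fingers, y is the line along which they close (so a half turn about z gives the same grasp; the last joint's range is limited). The gripper opens to 85 mm and grips with 20 to 120 N. Pads are 22 mm wide; open, the fingers measure 114 mm over their backs; the gripper's body (76 mm by 85 mm) begins 54 mm behind the grasp point. The pads swing forward as they close: fully open they stand 13 mm farther back than shut.
Start: joints at [1.064, 0.313, 0.046, 1.304, 0, 1.431], TCP at [0.206, 0.537, 0.204] pointing down, gripper open.
Joint ranges: [-2.76, 2.76], [-0.86, 1.69], [-1.03, 1.26], [-2.2, 2.34], [-1.47, 1.5], [-3.14, 3.14]. Speed limits (rad/s): [2.57, 2.57, 3.14, 3.14, 3.14, 3.14].

INTERFACE

Orientations are given as a unit quaternion [w, x, y, z].
In Python, from workcell import env gives the robot as it stands.
- The arm moves only by the tool carry_out, never from a script. Its argument "steps" is a list of rows, each a list of 3 entries, a list of its own where there are three numbers: the turn, a rotation vector about the tool's x, y, z in degrees, then the shift along the tool's x, y, z in cm, then the closure in counts, from 0 (fully open) to 255 (shut). A call has exactly 8 rows; each row is the pose to reach, as a shift and turn from the pose commanded when the call began, along the tool's axes at that moment; what a row does not reach only later rows make up. A row lasts 1/8 s, in which the tool goes at most 62.5 mm and 10.7 degrees, less where a joint would pass 70% of its speed; a pose out of reach is approached as far as the arm can. A call with a gripper value outside its range is refused whole. The fingers move at their own pace and stop on an object; "force" is the grip in N (left out, the last holds). Time passes only in rows, so rows that repeat a pose let the fingers close, or fill a call up. It gives the time, the measured TCP pose, the force, the opening and the grip force at its end, in the units of the state.
- env.get_state(): the state, without advancing time (a new reading comes with each control period).
- env.read_camera(name): name is "scene" or "top" or "wrist"; returns (picture, depth): 384x512x3 uint8, red, green, blue; 384x512 float32, m along the optical axis (not along the pixel's ray), 0 where there is no reading.
- env.get_calibration(name): a dict with "fx", "fy", "cx", "cy" (pixels), "D" ([k1, k2, p1, p2, k3] as OpenCV has them; the pictures are not rectified), "origin" and "orientation" of the camera in the world. Camera axes: x right, y up, looking along -z (the intrinsics and any distortion apply to the point x, -y, -z); pixel columns grow to the right and rows downward; lengths in m; the calibration is good to about 2 mm. A picture is of the moment at which its call begins: read the wrist's pose just before it. get_calibration takes no time and is no camera call; for the wrist camera it gives the pose at the moment of the call.
- env.hand_in(): hands the job in; it is judged then, once.
The state is a dict: "clock": time; "joint_pos": joint angles; "qvel": joint speeds; "tau": joint torques, N m; "tcp_pos": TCP position; "orientation": TCP orientation; "wrist_force": force on the tool from outside, world axes, zero at the start; "ft_torque": the same for the moment, N m; "finger_gap": finger opening in m; "grip_force": force on a finger pad.
Only numpy, scipy, OpenCV 4.12 (cv2) and the standard library are available. Lean on these libraries where they do the work, as an engineer would, in place of code of your own. Each camera call takes 0.05 s, during which the arm holds its last target. There are 200 camera calls.

TASK

The bench scale leans forward because its two front feet are wound in too far. Take the orange levelling wedge out of the steel tray, push it thin end first under about the middle of the scale's front edge until the front feet lift off the table and the scale stands level, and finish still gripping the wedge there, so that it cannot work loose while a colleague winds the feet down. Let the wedge alone carry the front of the scale, do not jack it up past level or shove it along the table, and leave the other things where they are.

Things in the scene. Friction and masses are not known exactly. Their poses are not given: they have to be found in the camera images.
- scale: bench scale, 2.2 kg, loose: white housing on a grey steel base plate, steel platform, display and three keys in front; 220 mm deep, 230 wide, 68 high, on four feet. At the start it leans forward 2.7 degrees; it tips about its rubber rear feet, which grip the table. Origin about under its middle, at table height; x points from front to back (level at the start), z up
- scale_front (a point): middle of the scale's lower front edge: 9.4 mm above the table at the start, 18 mm when level (1 mm here is 0.3 degrees; about 10 N lifts it). The front feet (22 mm discs, 92 mm to either side, 25 mm behind the edge) then hang 8 mm clear; between them nothing is under the plate. x points from the edge back into the scale (the way the wedge goes in), z square to the platform
- wedge: orange plastic levelling wedge, 140 mm long, 34 wide, 120 g: from the thin end (2 mm thick) its top rises 1 in 4 over 96 mm to 26 mm, then steps up to a heel block 44 mm long and 44 high. Smooth sole and ramp, grippy heel. Origin on the sole, 70 mm behind the thin end; x points to the thin end, z up
- wedge_grip (a point): centre of the wedge's heel block, the place to grip (across its 34 mm width): 22 mm above the sole, 118 mm behind the thin end; axes as wedge. With the sole on the table the scale's edge is first touched with the thin end 30 mm beneath it, and is level with the thin end 64 mm beneath it (this point 54 mm in front of the edge); the push takes 5 to 10 N
- wedge_tip (a point): middle of the thin end of the wedge, on its sole; axes as wedge
- tray: shallow steel tray fixed to the table, 300 x 330 mm (x, y), walls 4 mm thick with a rolled rim 29 mm above the table, inner floor at 4 mm; origin under its centre. The wedge lies flat in its left or right half, thin end away from the robot within 0.35 rad of the tray's x; a red kitchen timer stands in the other half, a marker and a spoon along the far side
- timer: twist timer, red dome on a white base, standing in the tray, 62 mm across, 40 mm high; origin at the centre of its underside; a bystander
- soup_spoon: steel soup spoon lying in the far part of the tray, 196 x 40 x 14 mm; origin under its centre; a bystander
- marker: black and white marker pen lying in the tray just before the spoon, 135 mm long, 17 mm thick; origin under its centre; a bystander
- chilli_jar: glass jar with yellow lid left of the scale, 65 mm across, 94 mm high; origin at the centre of its underside; a bystander
- spice_jar: spice jar with red cap on the left of the table, 45 mm across, 108 mm high; origin at the centre of its underside; a bystander
- steel_cup: steel portion cup on the left of the table, 68 mm across, 42 mm high; origin at the centre of its underside; a bystander
- sauce_pot: lidded red sauce pot on the left of the table, 53 mm across, 36 mm high; origin at the centre of its underside; a bystander
Not all that is in view belongs to the job. What is meant by the wedge is not pink, and is the smaller of those in its own colour.

How it is judged:
On the way, in this order (a step that is already met when the one before it is completed fails the run):
1. the wedge is gripped and lifted clear out of the tray (height (world z) of wedge_grip above 0.05 m and contact force between the fingers and wedge above 1 N), for 0.1 s.
2. the wedge, held in the fingers, has come under the front edge and bears on the scale (contact force between wedge and scale above 2 N and x of wedge_tip in the frame of scale_front above 0.02 m and contact force between the fingers and wedge above 1 N), for 0.1 s.
At the end, for the whole second after the job is handed in: Wedge flat under the front edge, thin end 40 mm or more in, within 45 mm of its middle, still gripped; the scale rests on it, at rest, level within 0.6 degrees, front edge 15.5 to 20.5 mm above the table, front feet clear; no part of the robot touches the scale (angle between scale_front's own z axis and vertical below 0.0105 rad and height (world z) of scale_front between 0.0155 and 0.0205 m and contact force between wedge and scale above 2 N and x of wedge_tip in the frame of scale_front above 0.04 m and y of wedge_tip in the frame of scale_front between -0.045 and 0.045 m and contact force between the fingers and wedge above 1 N and contact force between each of the arm, the fingers and scale below 0.5 N and height (world z) of wedge_grip below 0.03 m and linear speed of scale below 0.02 m/s); the arm keeps its last pose, push and grip.
It fails at once if the front of the scale is jacked well past level (its edge more than 4.5 mm too high) (height (world z) of scale_front above 0.0225 m).
It fails at once if the scale is shoved more than 20 mm along the table (distance of scale from where it was at the start of the episode above 0.02 m).
It fails at once if the robot itself pushes or lifts the scale (contact force between any of the arm, the fingers and scale above 5 N).
It fails at once if another thing is knocked out of its place (more than 40 mm in the tray, 30 mm elsewhere) (distance of any of timer, soup_spoon, marker from where it was at the start of the episode above 0.04 m or distance of any of chilli_jar, spice_jar, steel_cup, sauce_pot from where it was at the start of the episode above 0.03 m).
It also fails if it takes over 48 s, if anything falls off the work surface, if the arm or the gripper's body presses on something with over 40 N, if the wrist force passes 120 N, or if a joint passes its speed limit or range.

## Working session

There is one attempt and no reset: what is moved stays moved. The work goes in short steps, Python scripts to look and compute and a tool call to move; the robot and the scene stay as the last step left them, time stands still between calls to the robot, and variables do not carry over. Pictures are saved under pics/ and viewed, at most 10 in all, crops included, and the job is handed in when it is done.

Besides the shell and the picture viewer there is one more tool, called after "Call:" as name(argument=value, ...), one argument or row to a line, values as JSON. carry_out: Moves the arm, as the interface text tells. Its arguments: {"type":"object","properties":{"steps":{"type":"array","items":{"type":"array"}},"force":{"type":"number"}},"required":["steps"]}

```bash
mkdir -p pics
cat > h.py <<'E'
import numpy as np, cv2
from scipy.spatial.transform import Rotation as R
from workcell import env
def rot(q): return R.from_quat([q[1],q[2],q[3],q[0]])
def grab(n):
    c=env.get_calibration(n); im,d=env.read_camera(n); return c,im,d
def cloud(c,d):
    h,w=d.shape; u,v=np.meshgrid(np.arange(w),np.arange(h))
    K=np.array([[c['fx'],0,c['cx']],[0,c['fy'],c['cy']],[0,0,1.]])
    n=cv2.undistortPoints(np.stack([u,v],-1).reshape(-1,1,2).astype(float),K,np.array(c['D'],float)).reshape(h,w,2)
    P=np.stack([n[...,0]*d,-n[...,1]*d,-d],-1)
    W=rot(c['orientation']).apply(P.reshape(-1,3)).reshape(h,w,3)+np.array(c['origin'])
    W[d==0]=np.nan
    return W
E
python3 - <<'E'
from h import *
for n in("scene","top"):
    c,im,d=grab(n); np.savez(n+'.npz',W=cloud(c,d),im=im)
    cv2.imwrite(f'pics/{n}.png',im[...,::-1]); print(n,c['origin'])
s=env.get_state();print(s,env.hold_point_z)
E
```

```text
scene [-0.03996904 -0.86800718  1.11171079]
top [0.40845447 0.03799872 1.3505732 ]
{'clock': 0.1, 'joint_pos': array([ 1.06439210e+00,  3.13913250e-01,  4.51087133e-02,  1.30362606e+00,
       -8.96532778e-06,  1.43116106e+00]), 'qvel': array([ 0.00032368, -0.00018462,  0.0030023 ,  0.00058674,  0.00133682,
        0.00101606]), 'tau': array([ 2.43884286e-03, -4.81721556e+01,  2.99245977e+01,  1.26329967e-02,
       -2.42738006e-04, -6.00032408e-06]), 'tcp_pos': array([0.20597987, 0.53630107, 0.20311155]), 'orientation': array([-2.55133771e-04,  1.82358279e-01,  9.83231809e-01, -7.76297122e-04]), 'wrist_force': array([-0.05985361, -0.41786241,  0.42099264]), 'ft_torque': array([-0.00354173, -0.03373758, -0.0509652 ]), 'grip_force': 0.0, 'finger_gap': 0.08559924598819427} 0.0187
```

View pics/top.png

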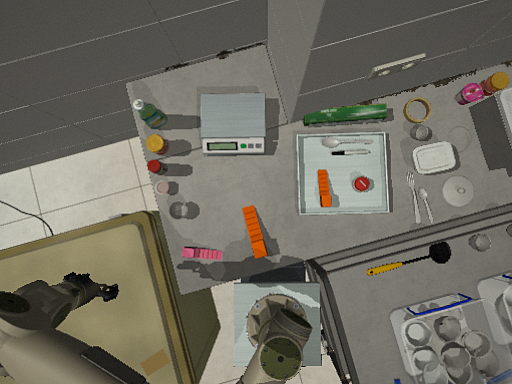

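View pics/scene.png

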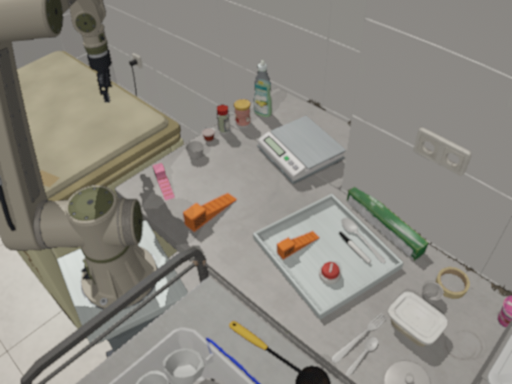

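Candidates for the wedge in the top view: a large orange one on the table (255,232), a small orange one in the tray (324,188) and a pink one (202,254). I choose the small one in the tray. The scale is at (234,123) with its keys and display facing the robot. Next I measure both and take the close crop.

Run:
```python
from h import *
z=np.load('top.npz');W,im=z['W'],z['im']
hsv=cv2.cvtColor(im,cv2.COLOR_RGB2HSV)
m=(hsv[...,0]>3)&(hsv[...,0]<15)&(hsv[...,1]>180)&(hsv[...,2]>120)
def box(P):
    r=cv2.minAreaRect(P[:,:2].astype(np.float32)); return r[0],r[1],cv2.boxPoints(r).round(3).tolist()
for nm,(u0,u1,v0,v1) in dict(tray=(312,336,162,212),table=(235,275,200,262)).items():
    k=np.zeros_like(m);k[v0:v1,u0:u1]=1;P=W[m&k];P=P[~np.isnan(P[:,0])];print(nm,len(P),box(P),P[:,2].min(),P[:,2].max())
    hi=P[P[:,2]>np.percentile(P[:,2],99)-.008];print(' heel',box(hi),hi.mean(0))
# scale points
k=W[85:165,190:275].reshape(-1,3);k=k[(k[:,2]>.035)&(k[:,2]<.09)]
print('scale',box(k)); 
A=np.c_[k[:,:2],np.ones(len(k))]
print(np.linalg.lstsq(A,k[:,2],rcond=None)[0])
# tray rim
for v,u in((134,299),(214,299),(214,389),(133,387),(183,361)): print(u,v,W[v,u].round(3))
c=np.vstack([cv2.resize(im[150:220,290:395],None,fx=5,fy=5,interpolation=cv2.INTER_CUBIC)])
cv2.imwrite('pics/crop1.png',c[...,::-1])
```

```text
tray 335 ((0.49765604734420776, -0.18072907626628876), (0.13624507188796997, 0.03312767669558525), [[0.42800000309944153, -0.16899999976158142], [0.4309999942779541, -0.20200000703334808], [0.5669999718666077, -0.19200000166893005], [0.5640000104904175, -0.1589999943971634]]) 0.001341080893533686 0.054000020154109096
 heel ((0.45134106278419495, -0.1833844929933548), (0.0291631817817688, 0.04338878020644188), [[0.4300000071525574, -0.1979999989271164], [0.4729999899864197, -0.1979999989271164], [0.4729999899864197, -0.16899999976158142], [0.4300000071525574, -0.16899999976158142]]) [ 0.45171879 -0.18352882  0.04839619]
table 643 ((0.33878636360168457, 0.07751945406198502), (0.193766251206398, 0.047966115176677704), [[0.23899999260902405, 0.07699999958276749], [0.25099998712539673, 0.03099999949336052], [0.4390000104904175, 0.07800000160932541], [0.4269999861717224, 0.12399999797344208]]) -0.003249325270751058 0.06583786083563314
 heel ((0.28192439675331116, 0.061157774180173874), (0.058233365416526794, 0.043504320085048676), [[0.24799999594688416, 0.07500000298023224], [0.2590000033378601, 0.032999999821186066], [0.3160000145435333, 0.04699999839067459], [0.3050000071525574, 0.08900000154972076]]) [0.28212397 0.0613045  0.05990039]
scale ((0.7364871501922607, 0.15026284754276276), (0.2338186651468277, 0.21728481352329254), [[0.6269999742507935, 0.03400000184774399], [0.843999981880188, 0.032999999821186066], [0.8460000157356262, 0.26600000262260437], [0.6290000081062317, 0.2680000066757202]])
[ 0.0613873  -0.00017114  0.01390809]
299 134 [ 0.698 -0.092  0.027]
299 214 [ 0.402 -0.088  0.021]
389 214 [ 0.398 -0.424 -0.001]
387 133 [ 0.703 -0.426 -0.001]
361 183 [ 0.512 -0.312  0.043]
```

View pics/crop1.png

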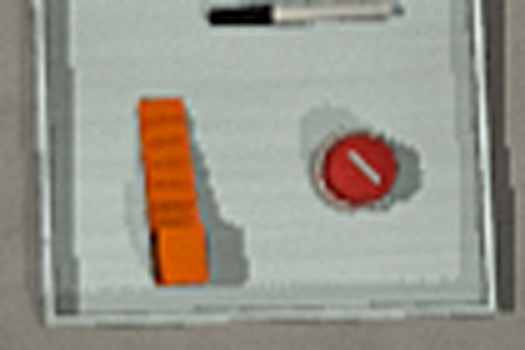

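The crop confirms it: the heel is at (183,255), near the robot, the thin end is away at (160,100), and the timer is at (360,170). I'll go above it.

```bash
cat >> h.py <<'E'
def goto(pos,yaw):
    "turn [deg] and shift [cm] in tool axes to TCP pos, tool x toward -(cos yaw, sin yaw), z down"
    s=env.get_state(); T=rot(s['orientation'])
    c,n=np.cos(yaw),np.sin(yaw)
    G=R.from_matrix(np.array([[-c,-n,0],[-n,c,0],[0,0,-1]]).T if 0 else np.column_stack([[-c,-n,0],[-n,c,0],[0,0,-1]]))
    print('turn',np.degrees((T.inv()*G).as_rotvec()).round(1),'shift',(100*T.inv().apply(np.array(pos)-s['tcp_pos'])).round(2))
E
python3 - <<'E'
from h import *
goto([.44,-.184,.2],.075)
E
```

```text
turn [ -0.1  -0.  -25.3] shift [-47.68 -58.85   0.4 ]
```

Call:
carry_out(
  steps=[
    [[0,0,-10],[-5,-6,0],0],
    [[0,0,-20],[-10,-12.3,0],0],
    [[0,0,-25.3],[-15,-18.5,0.2],0],
    [[0,0,-25.3],[-20,-24.7,0.2],0],
    [[0,0,-25.3],[-25,-30.8,0.2],0],
    [[0,0,-25.3],[-30,-37,0.3],0],
    [[0,0,-25.3],[-35,-43.2,0.4],0],
    [[0,0,-25.3],[-40,-49.3,0.4],0],
  ],
  force=60,
)

```text
clock: 1.1
tcp_pos: [0.3609, 0.0598, 0.2007]
orientation: [0.0, -0.037, 0.999, 0.0]
wrist_force: [2.2, 0.7, -0.2]
finger_gap: 0.0849
grip_force: 0.0
```

Run:
```python
from h import *
print(env.get_state()['tcp_pos'])
goto([.44,-.184,.2],.075)
```

```text
[0.36092376 0.05977411 0.20066653]
turn [ 0.  0. -0.] shift [ -6.06 -24.9    0.07]
```

Call:
carry_out(
  steps=[
    [[0,0,0],[-1.4,-5.5,0],0],
    [[0,0,0],[-2.7,-11,0],0],
    [[0,0,0],[-4,-16.5,0],0],
    [[0,0,0],[-5.3,-22,0],0],
    [[0,0,0],[-6,-24.8,0],0],
    [[0,0,0],[-6,-24.8,0],0],
    [[0,0,0],[-6,-24.8,0],0],
    [[0,0,0],[-6,-24.8,0],0],
  ],
)

```text
clock: 2.1
tcp_pos: [0.4388, -0.1799, 0.2007]
orientation: [-0.0, -0.038, 0.999, 0.0]
wrist_force: [-0.8, 0.5, 0.2]
finger_gap: 0.0854
grip_force: 0.0
```

```bash
cat > wr.py <<'E'
from h import *
def seg(nm):
    c,im,d=grab("wrist");W=cloud(c,d);cv2.imwrite(f'pics/{nm}.png',im[...,::-1])
    hsv=cv2.cvtColor(im,cv2.COLOR_RGB2HSV)
    m=(hsv[...,0]>3)&(hsv[...,0]<15)&(hsv[...,1]>170)&(hsv[...,2]>80)
    print(env.get_state()['tcp_pos']); return c,im,W,m
E
python3 - <<'E'
from wr import *
c,im,W,m=seg('w1')
P=W[m];P=P[~np.isnan(P[:,0])]
print(len(P),P.min(0),P.max(0))
r=cv2.minAreaRect(P[:,:2].astype(np.float32));print(r,cv2.boxPoints(r))
hi=P[P[:,2]>P[:,2].max()-.008];r=cv2.minAreaRect(hi[:,:2].astype(np.float32));print('heel',r,hi[:,2].mean())
E
```

```text
[ 0.43889159 -0.17997171  0.20082869]
9061 [ 2.40822743e-01 -2.00267646e-01 -2.34006023e-04] [0.56902068 0.12479942 0.06136401]
((0.4066416025161743, -0.05050012469291687), (0.19256487488746643, 0.39480704069137573), 25.991830825805664) [[ 0.23358679  0.08474221]
 [ 0.40660822 -0.27013266]
 [ 0.5796964  -0.18574247]
 [ 0.40667498  0.16913241]]
heel ((0.2834553122520447, 0.052336424589157104), (0.05905861780047417, 0.028575891628861427), 15.301074981689453) 0.05839325274442809
```

View pics/w1.png

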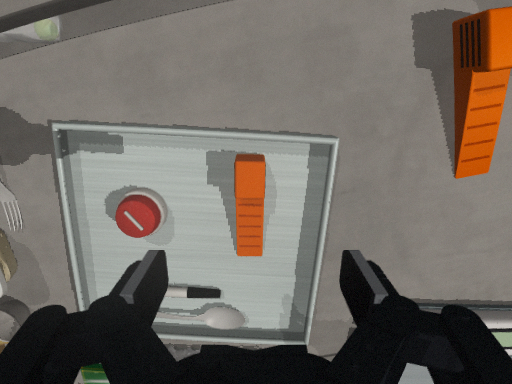

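The wrist view shows the small wedge at (250,205), with its heel at the top (250,170). The large one is at (482,90). I'll limit the fit to the small one.

Run:
```python
from wr import *
c,im,W,m=seg('w2')
P=W[m&(W[...,1]<-.13)]
r=cv2.minAreaRect(P[:,:2].astype(np.float32));print(r,cv2.boxPoints(r))
hi=P[P[:,2]>.04];q=cv2.minAreaRect(hi[:,:2].astype(np.float32));print('heel',q,np.median(hi[:,2]))
lo=P[P[:,2]<.033]
# centreline of ramp by x bins
b=[(x,np.mean([np.percentile(lo[abs(lo[:,0]-x)<.004,1],p) for p in(3,97)])) for x in np.arange(.49,.56,.01)]
print(np.polyfit(*zip(*b),1)); print('tip x',lo[:,0].max())
f=np.polyfit(*zip(*b),1)
hx=(np.percentile(hi[:,0],1)+np.percentile(hi[:,0],99))/2; print('heel c',hx,np.polyval(f,hx),np.mean([np.percentile(hi[:,1],p) for p in(2,98)]))
goto([hx,np.polyval(f,hx),.0065+.004],f[0])
```

```text
[ 0.43899194 -0.18006682  0.20086564]
((0.4988461136817932, -0.17974048852920532), (0.14002403616905212, 0.033712442964315414), 3.9036705493927) [[ 0.42784896 -0.16768974]
 [ 0.4301441  -0.20132396]
 [ 0.5698433  -0.19179124]
 [ 0.56754816 -0.15815702]]
heel ((0.44998592138290405, -0.18289420008659363), (0.04202510416507721, 0.032643407583236694), 4.063884735107422) 0.04720219289048097
[ 0.06884737 -0.214207  ]
tip x 0.5690117156413148
heel c 0.44984164734681353 -0.18323658567193238 -0.1828711682872827
turn [0.  0.  0.4] shift [-1.05 -0.4  19.04]
```

Call:
carry_out(
  steps=[
    [[0,0,0.4],[-1.1,-0.3,5],0],
    [[0,0,0.4],[-1.1,-0.3,10],0],
    [[0,0,0.4],[-1.1,-0.3,14],0],
    [[0,0,0.4],[-1.1,-0.3,17],0],
    [[0,0,0.4],[-1.1,-0.3,18.6],0],
    [[0,0,0.4],[-1.1,-0.3,19.1],0],
    [[0,0,0.4],[-1.1,-0.3,19.1],0],
    [[0,0,0.4],[-1.1,-0.3,19.1],0],
  ],
)

```text
clock: 3.2
tcp_pos: [0.4512, -0.1836, 0.0106]
orientation: [0.001, -0.034, 0.999, -0.0]
wrist_force: [-0.5, 0.4, -0.0]
finger_gap: 0.0858
grip_force: 0.0
```

Call:
carry_out(
  steps=[
    [[0,0,0],[0,0,0],255],
    [[0,0,0],[0,0,0],255],
    [[0,0,0],[0,0,0],255],
    [[0,0,0],[0,0,0],255],
    [[0,0,0],[0,0,0],255],
    [[0,0,0],[0,0,0],255],
    [[0,0,0],[0,0,0],255],
    [[0,0,0],[0,0,0],255],
  ],
  force=60,
)

```text
clock: 4.2
tcp_pos: [0.4509, -0.1837, 0.0102]
orientation: [0.0, -0.034, 0.999, -0.0]
wrist_force: [-0.6, 0.0, 4.4]
finger_gap: 0.0326
grip_force: 60.3
```

Call:
carry_out(
  steps=[
    [[0,0,0],[0,0,-2],255],
    [[0,0,0],[0,0,-5],255],
    [[0,0,0],[0,0,-9],255],
    [[0,0,0],[0,0,-12],255],
    [[0,0,0],[0,0,-13],255],
    [[0,0,0],[0,0,-13],255],
    [[0,0,0],[0,0,-13],255],
    [[0,0,0],[0,0,-13],255],
  ],
)

```text
clock: 5.2
tcp_pos: [0.4496, -0.1828, 0.1383]
orientation: [-0.001, -0.034, 0.999, 0.001]
wrist_force: [0.3, 0.2, -1.4]
finger_gap: 0.0321
grip_force: 59.9
```

Run:
```python
from h import *
for n in('top','scene'):
    W=np.load(n+'.npz')['W'].reshape(-1,3)
    k=W[(W[:,1]>.06)&(W[:,1]<.25)]
    p=k[(k[:,0]>.69)&(k[:,0]<.83)&(k[:,2]>.04)&(k[:,2]<.09)]
    a=np.linalg.lstsq(np.c_[p[:,:2],np.ones(len(p))],p[:,2],rcond=None)[0];print(n,'plane',a,len(p),'std',np.std(p[:,2]-np.c_[p[:,:2],np.ones(len(p))]@a))
    for y in(.08,.12,.16,.2,.23):
        q=k[(abs(k[:,1]-y)<.004)&(k[:,0]>.60)&(k[:,0]<.65)];q=q[np.argsort(q[:,0])]
        print(y,(1000*q[:,[0,2]]).round().astype(int).tolist()[:22:2])
goto([.475,.15,.14],-.009)
```

```text
top plane [ 0.04799849 -0.00106851  0.02448495] 2001 std 0.002615641764941719
0.08 [[603, 0], [606, 3], [610, 2], [614, 2], [618, 1], [618, 0], [621, 2], [625, 2], [629, 4], [629, 24], [630, 19]]
0.12 [[603, 1], [607, 3], [610, 3], [614, 5], [618, 5], [622, 4], [625, 5], [628, 13], [630, 45], [631, 17], [634, 42]]
0.16 [[600, -1], [603, 4], [607, 1], [612, -2], [615, 0], [619, -2], [622, 2], [626, 2], [627, 19], [629, 31], [631, 41]]
0.2 [[600, 2], [604, 0], [607, 4], [611, 4], [615, 1], [619, 3], [623, 4], [626, 5], [628, 20], [630, 50], [630, 26]]
0.23 [[600, 4], [604, 3], [608, 3], [611, 7], [615, 4], [619, 3], [623, 3], [627, 4], [627, -1], [629, 37], [631, 47]]
scene plane [5.05346381e-02 9.98796080e-05 2.15544913e-02] 1413 std 0.002471522857804539
0.08 [[603, -2], [604, 1], [609, -2], [615, 1], [617, -1], [622, 4], [623, 16], [624, 1], [625, 30], [627, 22], [629, -3]]
0.12 [[600, 0], [603, 5], [608, 1], [613, -2], [618, -1], [621, -2], [622, 16], [622, -3], [624, -1], [626, 5], [626, 14]]
0.16 [[602, 4], [608, 9], [610, 1], [615, -2], [620, 0], [622, 19], [623, 3], [624, 38], [625, 5], [626, 45], [627, 29]]
0.2 [[601, 0], [606, 5], [611, 3], [615, 1], [620, 2], [624, 20], [625, 18], [626, 12], [627, 24], [627, 33], [628, 17]]
0.23 [[604, -3], [607, -2], [611, 1], [621, 0], [625, 36], [625, 2], [626, 11], [627, 18], [628, 26], [628, 35], [632, 48]]
turn [ 0.1 -0.1  4.4] shift [-4.79 33.03 -0.13]
```

Call:
carry_out(
  steps=[
    [[0,0,1],[-0.8,5.5,0],255],
    [[0,0,2],[-1.6,11,0],255],
    [[0,0,3],[-2.4,16.5,0],255],
    [[0,0,4.2],[-3.2,22,0],255],
    [[0,0,4.2],[-4,27.5,0],255],
    [[0,0,4.2],[-4.6,31.5,0],255],
    [[0,0,4.2],[-4.8,33,0],255],
    [[0,0,4.2],[-4.8,33,0],255],
  ],
)

```text
clock: 6.2
tcp_pos: [0.4755, 0.1495, 0.1391]
orientation: [-0.001, 0.002, 1.0, -0.0]
wrist_force: [-0.2, -0.2, -1.6]
finger_gap: 0.0321
grip_force: 60.1
```

Call:
carry_out(
  steps=[
    [[0,0,0],[0,0,3],255],
    [[0,0,0],[0,0,6],255],
    [[0,0,0],[0,0,8],255],
    [[0,0,0],[0,0,9],255],
    [[0,0,0],[0,0,9],255],
    [[0,0,0],[0,0,9],255],
    [[0,0,0],[0,0,9],255],
    [[0,0,0],[0,0,9],255],
  ],
)

```text
clock: 7.2
tcp_pos: [0.4764, 0.1493, 0.0503]
orientation: [0.001, 0.003, 1.0, 0.0]
wrist_force: [0.1, 0.6, -0.6]
finger_gap: 0.0321
grip_force: 60.1
```

Run:
```python
from wr import *
c,im,W,m=seg('w3')
P=W[m&(W[...,0]>.44)&(W[...,1]>.125)]
print(len(P),P.min(0),P.max(0))
g,im2,d=grab('top');T=cloud(g,d);hsv=cv2.cvtColor(im2,cv2.COLOR_RGB2HSV)
m2=(hsv[...,0]>3)&(hsv[...,0]<15)&(hsv[...,1]>180)&(hsv[...,2]>100)&(T[...,0]>.45)&(T[...,1]>.1)&(T[...,1]<.2)
Q=T[m2];print(len(Q),Q.min(0),Q.max(0),cv2.minAreaRect(Q[:,:2].astype(np.float32)))
s,im3,_=grab('scene')
cv2.imwrite('pics/s3.png',np.hstack([cv2.resize(im3[90:240,150:350],(600,450)),]) [...,::-1])
goto([.475,.151,.0062],-.009); print(env.get_state()['wrist_force'])
```

```text
[0.47627263 0.14930872 0.05017116]
9165 [0.45373504 0.13242825 0.04542628] [0.57075964 0.16703045 0.15245054]
35 [0.49762753 0.10045006 0.04385426] [0.5897952  0.14813785 0.53420657] ((0.5448020100593567, 0.12128380686044693), (0.1031402125954628, 0.013253573328256607), 23.774179458618164)
turn [0.  0.  0.2] shift [0.11 0.17 4.37]
[-0.3181564   0.06604681 -1.72943934]
```

View pics/s3.png

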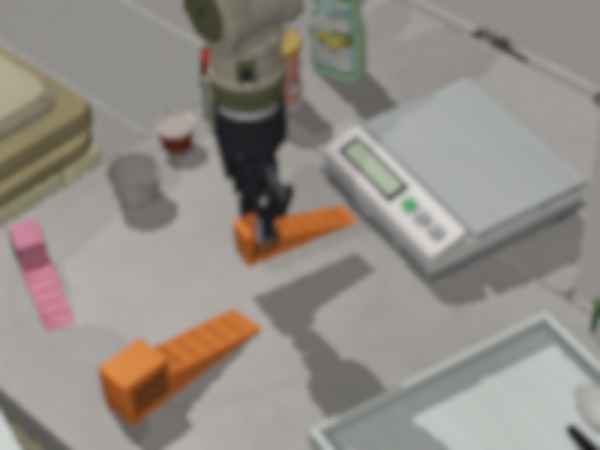

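View pics/w3.png

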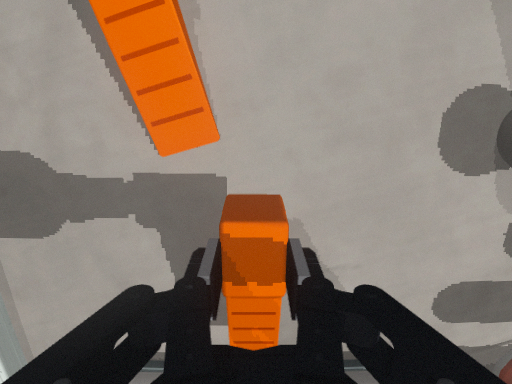

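The wedge sits straight in the grip, with its heel at (252,230) in the wrist view and its thin end pointing at the scale. Before lowering it, I'll check its pitch.

Run:
```python
from wr import *
c,im,W,m=seg('w4')
K=m.copy();K[:,:222]=0;K[:,288:]=0
for nm,(a,b) in dict(heel=(225,282),ramp=(290,345)).items():
    P=W[a:b,232:282].reshape(-1,3);P=P[K[a:b,232:282].ravel()]
    P=P[abs(P[:,2]-np.median(P[:,2]))<.012]
    A=np.c_[P[:,:2],np.ones(len(P))];f=np.linalg.lstsq(A,P[:,2],rcond=None)[0]
    print(nm,len(P),f,P.mean(0),np.std(P[:,2]-A@f))
```

```text
[0.47600264 0.14928634 0.0498667 ]
heel 0 [0. 0. 0.] [nan nan nan] nan
ramp 0 [0. 0. 0.] [nan nan nan] nan<stdin>:8: RuntimeWarning: Mean of empty slice.
  ret = um.true_divide(
  ret = _var(a, axis=axis, dtype=dtype, out=out, ddof=ddof,
  arrmean = um.true_divide(arrmean, div, out=arrmean,
  ret = ret.dtype.type(ret / rcount)
```

Call:
carry_out(
  steps=[
    [[0,0,0],[0,0.15,1.5],255],
    [[0,0,0],[0,0.15,2.5],255],
    [[0,0,0],[0,0.15,3.3],255],
    [[0,0,0],[0,0.15,3.8],255],
    [[0,0,0],[0,0.15,4.1],255],
    [[0,0,0],[0,0.15,4.2],255],
    [[0,0,0],[0,0.15,4.2],255],
    [[0,0,0],[0,0.15,4.2],255],
  ],
)

```text
clock: 8.4
tcp_pos: [0.4762, 0.1507, 0.008]
orientation: [0.0, 0.003, 1.0, 0.0]
wrist_force: [-0.5, 0.2, -1.5]
finger_gap: 0.0326
grip_force: 60.1
```

Call:
carry_out(
  steps=[
    [[0,0,0],[0,0,0.1],255],
    [[0,0,0],[0,0,0.15],255],
    [[0,0,0],[0,0,0.2],255],
    [[0,0,0],[0,0,0.2],255],
    [[0,0,0],[0,0,0.2],255],
    [[0,0,0],[0,0,0.2],255],
    [[0,0,0],[0,0,0.2],255],
    [[0,0,0],[0,0,0.2],255],
  ],
)

```text
clock: 9.4
tcp_pos: [0.4763, 0.1508, 0.0063]
orientation: [0.0, 0.003, 1.0, 0.0]
wrist_force: [-1.4, -0.1, 5.4]
finger_gap: 0.0321
grip_force: 60.8
```

Call:
carry_out(
  steps=[
    [[0,0,0],[-0.8,0,0],255],
    [[0,0,0],[-1.7,0,0],255],
    [[0,0,0],[-2.6,0,0],255],
    [[0,0,0],[-3.5,0,0],255],
    [[0,0,0],[-4.4,0,0],255],
    [[0,0,0],[-5.2,0,0],255],
    [[0,0,0],[-5.5,0,0],255],
    [[0,0,0],[-5.5,0,0],255],
  ],
)

```text
clock: 10.4
tcp_pos: [0.5321, 0.1505, 0.0063]
orientation: [0.001, 0.003, 1.0, 0.0]
wrist_force: [0.2, -0.2, 5.2]
finger_gap: 0.0323
grip_force: 60.8
```

```bash
cat > pl.py <<'E'
from h import *
fs=[];e=[]
for i in range(3):
    c,im,d=grab('top');W=cloud(c,d).reshape(-1,3)
    k=W[(W[:,1]>.06)&(W[:,1]<.25)]
    p=k[(k[:,0]>.69)&(k[:,0]<.83)&(k[:,2]>.045)&(k[:,2]<.09)];A=np.c_[p[:,:2],np.ones(len(p))]
    a=np.linalg.lstsq(A,p[:,2],rcond=None)[0]
    g=abs(p[:,2]-A@a)<.004;a=np.linalg.lstsq(A[g],p[g,2],rcond=None)[0];fs.append([a[0],a[1],a@[.69,.15,1],a@[.83,.15,1]])
    # front face: white/grey face points z 20-45mm
    F=W[(W[:,0]>.6)&(W[:,0]<.65)&(W[:,2]>.015)&(W[:,2]<.045)&((abs(W[:,1]-.08)<.025)|(abs(W[:,1]-.22)<.025))];e.append(np.median(F[:,0]))
print('slopes x,y; z at .69,.83:',np.mean(fs,0).round(4),'front x',np.round(e,4),len(p)); cv2.imwrite('pics/last.png',im[...,::-1])
s=env.get_state();print(s['clock'],s['tcp_pos'].round(4),s['wrist_force'].round(1))
E
python3 pl.py
```

```text
slopes x,y; z at .69,.83: [0.0462 0.0005 0.0576 0.064 ] front x [0.6302 0.6301 0.6302] 2005
10.55 [0.5321 0.1505 0.0063] [0.6 0.2 5.5]
```

Call:
carry_out(
  steps=[
    [[0,0,0],[-0.3,0,0],255],
    [[0,0,0],[-0.6,0,0],255],
    [[0,0,0],[-0.9,0,0],255],
    [[0,0,0],[-1.2,0,0],255],
    [[0,0,0],[-1.5,0,0],255],
    [[0,0,0],[-1.7,0,0],255],
    [[0,0,0],[-1.7,0,0],255],
    [[0,0,0],[-1.7,0,0],255],
  ],
)

```text
clock: 11.55
tcp_pos: [0.5436, 0.1505, 0.0062]
orientation: [-0.003, 0.002, 1.0, 0.0]
wrist_force: [-11.6, 0.0, 18.6]
finger_gap: 0.0321
grip_force: 62.3
```

```bash
python3 pl.py
```

```text
slopes x,y; z at .69,.83: [ 0.0402 -0.0005  0.0584  0.064 ] front x [0.6299 0.6298 0.6302] 2002
11.7 [0.5436 0.1505 0.0063] [-11.6  -0.2  17.8]
```

Call:
carry_out(
  steps=[
    [[0,0,0],[-0.3,0,-0.03],255],
    [[0,0,0],[-0.6,0,-0.03],255],
    [[0,0,0],[-0.9,0,-0.03],255],
    [[0,0,0],[-1.2,0,-0.03],255],
    [[0,0,0],[-1.5,0,-0.03],255],
    [[0,0,0],[-1.8,0,-0.03],255],
    [[0,0,0],[-2,0,-0.03],255],
    [[0,0,0],[-2,0,-0.03],255],
  ],
)

```text
clock: 12.7
tcp_pos: [0.5636, 0.1503, 0.0062]
orientation: [-0.003, 0.002, 1.0, 0.0]
wrist_force: [-11.1, -0.2, 14.8]
finger_gap: 0.0327
grip_force: 62.0
```

```bash
python3 pl.py
```

```text
slopes x,y; z at .69,.83: [0.013  0.0001 0.0617 0.0635] front x [0.6303 0.63   0.6303] 1804
12.85 [0.5636 0.1504 0.0063] [-11.    0.6  15.1]
```

Call:
carry_out(
  steps=[
    [[0,0,0],[-0.2,0,-0.03],255],
    [[0,0,0],[-0.4,0,-0.03],255],
    [[0,0,0],[-0.6,0,-0.03],255],
    [[0,0,0],[-0.8,0,-0.03],255],
    [[0,0,0],[-0.95,0,-0.03],255],
    [[0,0,0],[-0.95,0,-0.03],255],
    [[0,0,0],[-0.95,0,-0.03],255],
    [[0,0,0],[-0.95,0,-0.03],255],
  ],
)

```text
clock: 13.85
tcp_pos: [0.5728, 0.1503, 0.0063]
orientation: [-0.004, 0.002, 1.0, 0.0]
wrist_force: [-11.1, -0.2, 13.3]
finger_gap: 0.0323
grip_force: 61.8
```

```bash
python3 pl.py
python3 - <<'E'
from h import *
c,im,d=grab('scene');cv2.imwrite('pics/s5.png',cv2.resize(im[80:220,190:370],(720,560))[...,::-1])
E
```

```text
slopes x,y; z at .69,.83: [ 0.0024 -0.0009  0.0631  0.0634] front x [0.6311 0.63   0.6307] 1671
14.0 [0.5728 0.1503 0.0063] [-10.7  -0.1  13. ]
```

View pics/s5.png

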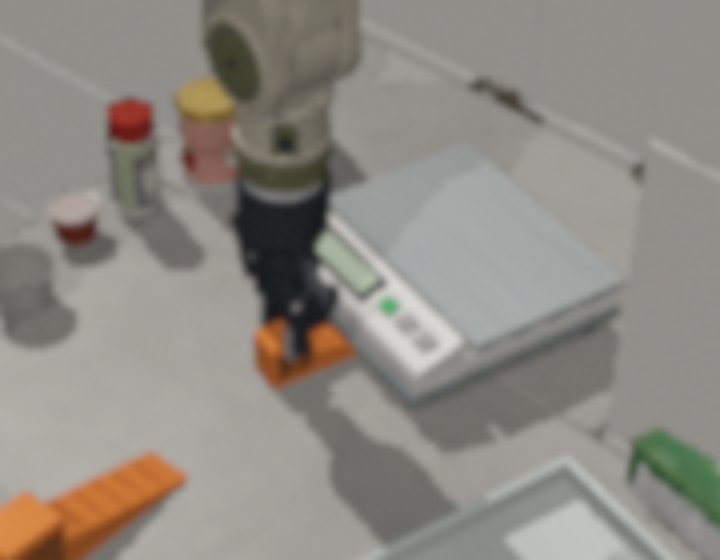

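The wedge is under the middle of the front edge at (345,350) and the scale looks level: its remaining slope is about 0.002 rad and its front hasn't moved. The gripper stays clear of it.

```bash
python3 -c "
from workcell import env
print(env.hand_in())"
```

```text
the job is handed in; nothing more can be done
None
```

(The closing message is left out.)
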